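# Open the belt tensioner for a new belt

### The arm

A 6-joint arm with a two-finger parallel gripper is mounted at the origin on the work surface; the furniture and walls round the work are solid. World frame = base frame: x ahead of the robot, y to its left, z up, the work surface at z = 0. Lengths are in m, angles in degrees, forces in N, time in s.
With the tool pointing down it reaches from about 0.4 to 0.825 m from the base axis. Payload 7 kg.
Tool frame: the origin (TCP) lies on the centre line of the jaws, within the pads' length; the fingertips stand 19 mm ahead of it and the grasp point (between the pads) is the TCP; z points along the fingers, y is the line along which they close (so a half turn about z gives the same grasp; the last joint's range is limited). The gripper opens to 88 mm and grips with 3 to 60 N. Pads are 19 mm wide; open, the fingers measure 130 mm over their backs; the gripper's body (78 mm by 193 mm) begins 47 mm behind the grasp point.
Start: joints at [-60.785, 20.546, 0.682, 0, -70.136, -16.507], TCP at [0.148, -0.658, 0.246] pointing down, gripper open.
Joint ranges: [-176.03, 176.03], [-82.01, 121.73], [-58.28, 71.71], [-173.87, 95.51], [-174.79, -0.11], [-173.66, 173.66]. Speed limits (degrees/s): [136.94, 136.94, 172.46, 180, 180, 180].

### API

Orientations are given as [roll, pitch, yaw] about the fixed x, y, z axes, in that order (R = Rz(yaw) Ry(pitch) Rx(roll)).
In Python, from plant import * gives the robot as it stands. The module is installed in compiled form; this text tells all that it offers.
- The arm moves only by the tool play_rows, never from a script. Its argument "deltas" is a list of rows, each a list of 6 numbers: the shift along the world's x, y, z scaled (see below), then the turn, a rotation vector about the world's x, y, z scaled (see below). A call has 1 to 10 rows; each row shifts and turns the commanded pose from where the row before left it; what a row does not reach is not made up. The controller multiplies each number of a shift by 800 mm and each number of a turn by 180 degrees. A row lasts 1/10 s, in which the tool goes at most 50 mm and 8.59 degrees, less where a joint would pass 70% of its speed; a pose out of reach is approached as far as the arm can. A call with a number of a shift or a turn outside -1 to 1 is refused whole. A call with a gripper value outside its range is refused whole. "gripper" is the gripper command: -1 is shut, 1 is fully open, values between are in proportion, set as the call begins (left out, the last holds). The fingers move at their own pace and stop on an object; the grip force is fixed at half the most. Time passes only in rows, so rows that do not move let the fingers close. It gives the time, the measured TCP pose, the force, the opening and the grip force at its end, in the units of the state.
- get_obs(): the state, without advancing time (a new reading comes with each control period).
- snapshot(name): name is "scene" or "top"; returns (picture, depth): 480x640x3 uint8, blue, green, red; 480x640 float32, m along the optical axis (not along the pixel's ray), 0 where there is no reading.
- camera_model(name): a dict with "fx", "fy", "cx", "cy" (pixels), "world_to_cam" (4x4, takes a point from world to camera coordinates). Camera axes: x right, y down, z forward; pixel columns grow to the right and rows downward; lengths in m; the calibration is good to about 2 mm. A picture is of the moment at which its call begins. camera_model takes no time and is no camera call.
- close_job(): hands the job in; it is judged then, once.
The state is a dict: "clock": time; "joint_pos": joint angles; "qvel": joint speeds; "tau": joint torques, N m; "tool_pos": TCP position; "orientation": TCP orientation; "force": force on the tool from outside, world axes, zero at the start; "moment": the same for the moment, N m; "opening": finger opening in m; "gripper_force": force on a finger pad.
Only numpy, scipy, OpenCV 4.12 (cv2) and the standard library are available. Lean on these libraries where they do the work, as an engineer would, in place of code of your own. Each camera call takes 0.05 s, during which the arm holds its last target. There are 200 camera calls.

### The job

The bench belt grinder needs a new belt: first lay the loose steel platen bar flat across its two brackets, fully home between their lips, and let it go. Then push the red paddle of the sprung tensioner lever inwards, past the last click of its ratchet, right back against its stop. Finish while still holding it pressed fully back (the pawl only catches it if you slip), with the platen in place and the other things on the bench undisturbed.

Things in the scene. Friction and masses are not known exactly. Their poses are not given: they have to be found in the camera images.
- grinder: green bench belt grinder without belt, fixed; base 112 x 290 mm, spine plate along its back 92 mm high. Origin: middle of the underside, on the bench. +z up, +x to the spine (back, away from the robot), +y along the machine to the black drive drum (axle y = 100 mm, top z = 118 mm; grey motor behind it, top z = 125 mm); lever at the -y end. Turned by up to 0.25 rad
- platen_seat (a point): middle of the platen's seat, at (0, -10, 106) mm of the grinder, same axes. Two bracket slabs, 29 mm wide in y, centred 57.5 mm either side of it, open between. Flared lips 6 mm high on their outer sides leave a pocket 39 mm wide (x), 135 mm long (y) over both. The platen lies along y, centred on this point. The spine's top is 14 mm below the seat: room for fingers beside the platen's middle
- platen_mid (a point): centre of the loose platen: flat steel bar, blackened sides and bright ground top with a dark screw head near each end; 34 mm wide (x), 130 mm long (y), 14 mm thick (z), about 0.35 kg; begins flat on the bench, bright face up. Seated, this point is 7 mm above the seat. Either end may go either way
- paddle (a point): middle of the outer face of the red paddle on top of the lever, the face to push on, towards the grinder's +y. Paddle: plate 46 mm wide (grinder x), 42 mm tall, 8 mm thick (y); upright it spans z = 140 to 182 mm. The point lies 116 mm from the lever's pivot and 8 mm to the back (+x) of the grinder's origin; from the start to the stop it moves about 55 mm
- lever (a joint): lever angle, rad: 0 = sprung out (leans 0.24 to -y), 0.24 upright, 0.48 = hard against its inner stop; grows as the paddle is pushed to the grinder's +y. Axis along grinder x through (0, -120, 45) mm. The spring resists with about 5 N at the paddle at first, 12 to 15 N at the stop. Let go, it springs back to the last tooth passed: about 0.14, 0.25 or 0.37 (0 if none)
- pawl (a joint): angle of the brass ratchet pawl, rad: 0 = dropped into the teeth; it rises to about 0.12 as each tooth passes and snaps back with a click
- cork_block: bystander: cork sanding block 61 x 96 x 33 mm, origin at the middle of its underside
- wax_tin: bystander: round tin, 78 mm across, 77 mm high, origin at the middle of its underside
- brush_jar: bystander: glass jar, 63 mm across, 97 mm high, origin at the middle of its underside

How it is judged:
By the outcome, as a careful person would: the job done as asked, in the order asked, and still so for the second after the job is handed in, while the arm keeps its last pose, push and grip.
It also fails if it takes over 59 s, if anything falls off the work surface, if the arm or the gripper's body presses on something with over 40 N, if the wrist force passes 120 N, or if a joint passes its speed limit or range.

## Working session

There is one attempt and no reset: what is moved stays moved. The work goes in short steps, Python scripts to look and compute and a tool call to move; the robot and the scene stay as the last step left them, time stands still between calls to the robot, and variables do not carry over. Pictures are saved under pics/ and viewed, at most 10 in all, crops included, and the job is handed in when it is done.

Besides the shell and the picture viewer there is one more tool, called as name(argument=value, ...), one argument or row to a line, values as JSON. play_rows: Moves the arm, as the interface text tells. Its arguments: {"type":"object","properties":{"deltas":{"type":"array","items":{"type":"array","items":{"type":"number","minimum":-1,"maximum":1}}},"gripper":{"type":"number"}},"required":["deltas"]}

```bash
mkdir -p pics
cat > h.py <<'E'
from plant import *
import numpy as np, cv2
def cloud(name):
    im,d=snapshot(name); c=camera_model(name)
    v,u=np.mgrid[0:480,0:640]
    P=np.stack([(u-c["cx"])/c["fx"]*d,(v-c["cy"])/c["fy"]*d,d,np.ones_like(d)],-1)
    W=P@np.linalg.inv(c["world_to_cam"]).T
    return im,d,W[...,:3]
E
python3 - <<'E'
from h import *
for n in("scene","top"):
    im,d,W=cloud(n); cv2.imwrite(f"pics/{n}0.png",im); np.savez(f"{n}0.npz",im=im,d=d,W=W)
    c=camera_model(n); print(n,c["fx"],np.linalg.inv(c["world_to_cam"]).round(3).tolist(),(d>0).mean())
print(get_obs())
E
```

```text
scene 565.1388119795471 [[-0.652, -0.574, 0.495, -0.129], [-0.758, 0.506, -0.412, 0.25], [-0.014, -0.644, -0.765, 1.108], [0.0, 0.0, 0.0, 1.0]] 0.9960091145833333
top 493.56936641156307 [[0.009, -0.991, 0.13, 0.377], [-1.0, -0.009, -0.001, -0.267], [0.002, -0.13, -0.991, 1.158], [0.0, 0.0, 0.0, 1.0]] 0.99583984375
{'clock': 0.1, 'joint_pos': array([-6.07852535e+01,  2.05881761e+01,  6.38545722e-01, -1.98685628e-02,
       -7.01356772e+01, -1.65078955e+01]), 'qvel': array([ 0.00382724, -0.12011708,  0.16999007,  0.06911255,  0.00525205,
        0.06399247]), 'tau': array([-1.52602523e-03, -5.84161627e+01,  2.93753922e+01,  7.01563016e+00,
        1.02089092e-02, -5.86964052e-05]), 'tool_pos': array([ 0.14838067, -0.65806052,  0.24469649]), 'orientation': array([ 1.79912901e+02, -6.33375214e-03, -1.67299909e+02]), 'force': array([-0.36376898, -0.45164768, -0.11210719]), 'moment': array([ 0.01454735,  0.01001016, -0.01185524]), 'gripper_force': 0.0, 'opening': 0.08759158043092238}
```

View pics/top0.png

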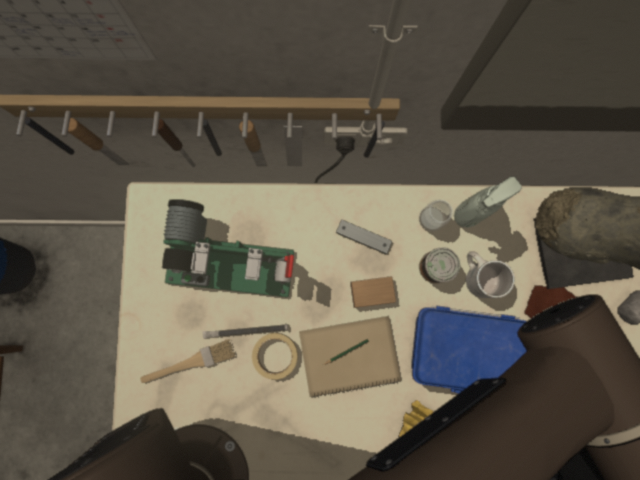

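View pics/scene0.png

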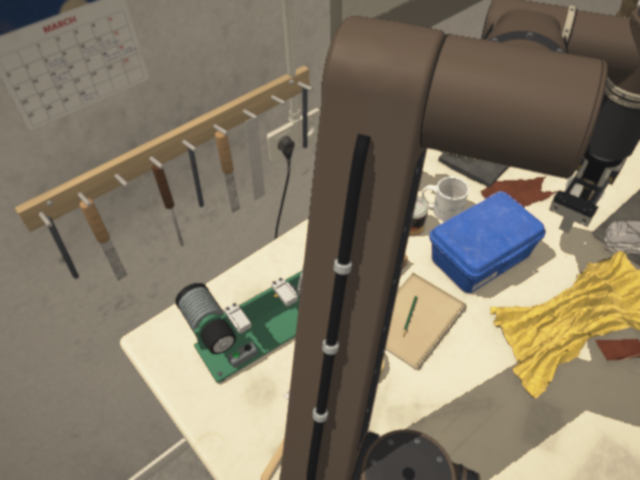

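The top view shows the platen at about (365,236) with screw heads at (345,225) and (383,244). The grinder is at (230,265), with white brackets at (200,258) and (253,264) and the red paddle at (290,266). The cork block is at (374,292). In the scene view the arm hides the lever end.

```bash
cat > m1.py <<'E'
from h import *
f=np.load("top0.npz"); im,W=f["im"],f["W"]
c=camera_model("top"); M=np.linalg.inv(c["world_to_cam"])
def ray(u,v,z):
    d=M[:3,:3]@np.array([(u-c["cx"])/c["fx"],(v-c["cy"])/c["fy"],1]); o=M[:3,3]
    return o+d*(z-o[2])/d[2]
def blob(m,name,z=None):
    m=m.astype(np.uint8); n,l,s,_=cv2.connectedComponentsWithStats(m)
    k=1+np.argmax(s[1:,4]); mm=l==k
    cs,_=cv2.findContours(mm.astype(np.uint8),0,2)
    cnt=max(cs,key=len)[:,0]
    P=W[mm]; zz=np.median(P[:,2]) if z is None else z
    pts=np.array([ray(u,v,zz)[:2] for u,v in cnt],np.float32)
    r=cv2.minAreaRect(pts*1000)
    print(name,s[k,4],"zmed",np.percentile(P[:,2],[5,50,95]).round(4),"rect",np.round(r[0],1),np.round(r[1],1),round(r[2],2)); return r,mm
u=np.arange(640)[None,:];v=np.arange(480)[:,None]
Z=W[...,2]; hsv=cv2.cvtColor(im,cv2.COLOR_BGR2HSV); H,S,V=[hsv[...,i].astype(int) for i in range(3)]
box=lambda a,b,x,y:(u>=a)&(u<b)&(v>=x)&(v<y)
blob(box(325,402,210,262)&(S<50)&(V<185)&(Z>.006),"platen",.014)
blob(box(155,310,225,310)&(H>60)&(H<95)&(S>80)&(Z<0.03),"greenlow")
blob(box(155,310,225,310)&(H>60)&(H<95)&(S>80),"green")
blob(box(270,310,240,300)&((H<8)|(H>172))&(S>110),"red")
blob(box(185,218,235,285)&(Z>.09)&(S<60)&(V>100),"brA")
blob(box(235,270,235,290)&(Z>.09)&(S<60),"brB")
blob(box(345,402,270,312)&(Z>.02),"cork")
blob(box(415,465,240,290)&(Z>.06),"tin"); blob(box(410,450,195,235)&(Z>.06),"jar")
print("bench z",np.median(Z[300:330,130:150]), np.median(Z[200:215,250:320]))
E
python3 m1.py
python3 - <<'E'
import cv2
im=cv2.imread('pics/top0.png')[190:320,150:420]; cv2.imwrite('pics/c1.png',cv2.resize(im,None,fx=2.9,fy=2.9,interpolation=2))
E
```

```text
platen 801 zmed [0.011  0.0147 0.0182] rect [ 545.4 -373.4] [129.5  34.6] 67.39Traceback (most recent call last):
  File "m1.py", line 20, in <module>
    blob(box(155,310,225,310)&(H>60)&(H<95)&(S>80)&(Z<0.03),"greenlow")
    ~~~~^^^^^^^^^^^^^^^^^^^^^^^^^^^^^^^^^^^^^^^^^^^^^^^^^^^^^^^^^^^^^^^
  File "m1.py", line 9, in blob
    k=1+np.argmax(s[1:,4]); mm=l==k
        ~~~~~~~~~^^^^^^^^^
    return _wrapfunc(a, 'argmax', axis=axis, out=out, **kwds)
    return bound(*args, **kwds)
ValueError: attempt to get argmax of an empty sequence
```

View pics/c1.png

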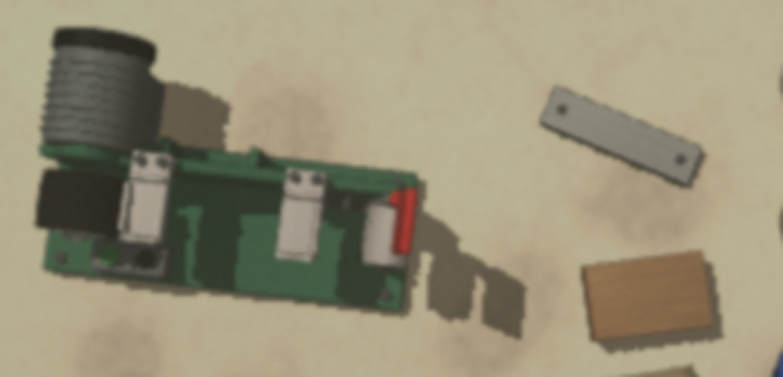

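The crop shows the whole grinder, the two bracket slabs, the red paddle (leaning out to the right) and the platen unobstructed. Next I'll fix the grinder masks.

```bash
python3 - <<'E'
s=open('m1.py').read()
s=s.replace('    k=1+np','    if n<2: print(name,"none"); return\n    k=1+np')
s=s.replace('&(Z<0.03),"greenlow"','&(Z<0.06),"greenlow"')
s+='''
hs=box(155,310,225,310)&(H>60)&(H<95)
print(np.histogram(Z[hs],bins=np.arange(0,.2,.01))[0])
g=hs&(Z<.06); print("S",np.percentile(S[hs],[5,50,95]))
ed=[]
for uu in range(175,292,1):
    col=[vv for vv in range(275,310) if H[vv,uu]>60 and H[vv,uu]<95 and S[vv,uu]>55 and V[vv,uu]<130]
    if col: ed.append((uu,max(col), round(float(Z[max(col)-2,uu]),3)))
print(ed[::8])
for vv in (245,250,255,260,265,270,275): print(vv,[(int(x),round(float(Z[vv,x]),3)) for x in range(186,212,4)],[(int(x),round(float(Z[vv,x]),3)) for x in range(242,266,4)])
print(hsv[255:275:6,240:270:4].tolist())
'''
open('m1.py','w').write(s)
E
python3 m1.py
```

```text
platen 801 zmed [0.011  0.0147 0.0182] rect [ 545.4 -373.4] [129.5  34.6] 67.39
greenlow none
green none
red 154 zmed [0.1471 0.1758 0.1813] rect [ 460.3 -207.9] [44. 18.] 0.88
brA 407 zmed [0.1037 0.1074 0.1144] rect [482.5 -13. ] [31.9 65.7] 84.06
brB 449 zmed [0.1021 0.1077 0.1147] rect [ 470.6 -128.7] [34.3 66.1] 83.77
cork 1114 zmed [0.0306 0.0343 0.0376] rect [ 416.4 -391.4] [59.8 95.6] 7.85
tin 1004 zmed [0.0687 0.0742 0.0791] rect [ 475.9 -539.4] [76.8 77.8] 44.66
jar 340 zmed [0.0634 0.0817 0.0988] rect [ 589.3 -527.5] [57.7 63.4] 88.52
bench z 0.0006384909873414779 0.0009150883262192266
[  0 684 145   0   0   1   8   0   8 121   2  22   0   0   0   0   0   0
   0]
S [65.7 69.  73. ]
[(175, 282, 0.019), (216, 286, 0.015), (239, 289, 0.015), (247, 290, 0.018), (255, 291, 0.019), (263, 292, 0.018)]
245 [(186, 0.1), (190, 0.092), (194, 0.094), (198, 0.111), (202, 0.106), (206, 0.111), (210, 0.088)] [(242, 0.017), (246, 0.022), (250, 0.019), (254, 0.015), (258, 0.017), (262, 0.001)]
250 [(186, 0.108), (190, 0.023), (194, 0.113), (198, 0.111), (202, 0.114), (206, 0.105), (210, 0.
[... 793 characters left out ...]
(254, 0.104), (258, 0.115), (262, 0.02)]
275 [(186, 0.052), (190, 0.044), (194, 0.049), (198, 0.042), (202, 0.039), (206, 0.042), (210, 0.016)] [(242, 0.018), (246, 0.109), (250, 0.105), (254, 0.106), (258, 0.112), (262, 0.021)]
[[[46, 59, 56], [45, 58, 53], [21, 33, 123], [18, 37, 166], [18, 36, 163], [18, 37, 151], [44, 58, 57], [53, 61, 67]], [[48, 56, 59], [51, 60, 60], [19, 35, 162], [18, 35, 167], [18, 38, 167], [19, 34, 119], [39, 46, 55], [27, 35, 65]], [[63, 74, 93], [62, 69, 93], [18, 37, 167], [18, 35, 166], [18, 36, 161], [36, 36, 105], [55, 63, 69], [50, 62, 62]], [[62, 69, 92], [59, 62, 95], [19, 37, 167], [18, 36, 164], [19, 35, 159], [55, 54, 90], [63, 73, 94], [56, 57, 67]]]
```

```bash
cat >> m1.py <<'E'
print("-----")
gr=lambda p:cv2.GaussianBlur(im,(0,0),.7)
# front base edge: strongest V step per column
def step(a):
    g=np.abs(np.diff(a.astype(float))); i=int(np.argmax(g)); 
    if 0<i<len(g)-1:
        p,q,r=g[i-1:i+2]; return i+.5+.5*(p-r)/(p-2*q+r)
    return i+.5
pts=[ray(x,276+step(V[276:305,x]),.016)[:2]*1000 for x in range(215,285,2)]
pts=np.array(pts,np.float32); vx,vy,x0,y0=cv2.fitLine(pts,cv2.DIST_HUBER,0,.01,.01).ravel()
if vy<0:vx,vy=-vx,-vy
yh=np.array([vx,vy]);xh=np.array([vy,-vx]); print("front edge dir",yh,np.degrees(np.arctan2(-vx,vy)),"resid",np.abs((pts-[x0,y0])@xh).mean())
O=np.array([x0,y0])
for nm,p in(("brA",(482.5,-13)),("brB",(470.6,-128.7)),("red",(460.3,-207.9))): print(nm,"x_g",(p-O)@xh-56)
mid=np.array([476.5,-70.9]); print("seat",mid+xh*(0-((mid-O)@xh-56)))
E
python3 m1.py | sed -n '/-----/,$p'
```

```text
-----
front edge dir [0.09771793 0.99521416] -5.607774 resid 1.8130974
brA x_g 8.229422191832555
brB x_g 7.6923385265510476
red x_g 5.180892956558971
seat [468.62187915 -70.1264643 ]
```

play_rows(
  deltas=[
    [0.05, 0.035, -0.01, 0, 0, 0.047],
    [0.06, 0.045, -0.01, 0, 0, 0.047],
    [0.06, 0.045, -0.01, 0, 0, 0.047],
    [0.06, 0.045, -0.01, 0, 0, 0.047],
    [0.06, 0.045, -0.01, 0, 0, 0.047],
    [0.06, 0.045, -0.01, 0, 0, 0.047],
    [0.06, 0.045, -0.01, 0, 0, 0.022],
    [0.06, 0.04, -0.01, 0, 0, 0],
    [0.026, 0.011, -0.02, 0, 0, 0],
    [0, 0, 0, 0, 0, 0],
  ],
  gripper=1,
)

```text
clock: 1.1
tool_pos: [0.4899, -0.4134, 0.1719]
orientation: [179.8, 0.0, -112.4]
force: [0.1, -0.5, 0.0]
opening: 0.0876
gripper_force: 0.0
```

play_rows(
  deltas=[
    [0.035, 0.025, -0.02, 0, 0, 0],
    [0.034, 0.025, -0.02, 0, 0, 0],
    [0, 0, -0.045, 0, 0, -0.001],
    [0, 0, -0.04, 0, 0, 0],
    [0, 0, -0.03, 0, 0, 0],
    [0, 0, -0.015, 0, 0, 0],
    [0, 0, 0, 0, 0, 0],
    [0, 0, 0, 0, 0, 0],
  ],
)

```text
clock: 1.9
tool_pos: [0.5438, -0.3765, 0.0399]
orientation: [-180.0, -0.0, -112.8]
force: [0.3, 1.0, 0.5]
opening: 0.088
gripper_force: 0.0
```

play_rows(
  deltas=[
    [0.002, 0.004, -0.011, 0, 0, 0.001],
    [0, 0, -0.01, 0, 0, 0],
    [0, 0, 0, 0, 0, 0],
  ],
)

```text
clock: 2.2
tool_pos: [0.5446, -0.3721, 0.0214]
orientation: [179.9, 0.0, -112.6]
force: [0.4, -0.1, -0.3]
opening: 0.0879
gripper_force: 0.0
```

play_rows(
  deltas=[
    [0, 0, 0, 0, 0, 0],
    [0, 0, 0, 0, 0, 0],
    [0, 0, 0, 0, 0, 0],
    [0, 0, 0, 0, 0, 0],
    [0, 0, 0, 0, 0, 0],
    [0, 0, 0, 0, 0, 0],
    [0, 0, 0, 0, 0, 0],
    [0, 0, 0, 0, 0, 0],
  ],
  gripper=-1,
)

```text
clock: 3.0
tool_pos: [0.5453, -0.3727, 0.0223]
orientation: [-180.0, -0.0, -112.6]
force: [1.7, 0.8, 0.4]
opening: 0.0339
gripper_force: 30.0
```

play_rows(
  deltas=[
    [0, 0, 0.03, 0, 0, 0],
    [0, 0, 0.05, 0, 0, 0],
    [0, 0, 0.055, 0, 0, 0],
    [0, 0, 0.055, 0, 0, 0],
    [-0.01, 0.02, 0.05, 0, 0, 0.02],
    [-0.02, 0.045, 0.02, 0, 0, 0.02],
    [-0.02, 0.05, 0, 0, 0, 0.02],
    [-0.02, 0.05, 0, 0, 0, 0.02],
    [-0.02, 0.05, 0, 0, 0, 0.013],
    [0, 0, 0, 0, 0, 0],
  ],
)

```text
clock: 4.0
tool_pos: [0.4705, -0.197, 0.2301]
orientation: [179.9, 0.1, -95.6]
force: [0.9, -0.5, -3.2]
opening: 0.0334
gripper_force: 30.0
```

play_rows(
  deltas=[
    [-0.008, 0.045, 0, 0, 0, 0],
    [0, 0.045, 0, 0, 0, 0],
    [0, 0.04, 0, 0, 0, 0],
    [0, 0.025, 0, 0, 0, 0],
    [0, 0, 0, 0, 0, 0],
    [0, 0, 0, 0, 0, 0],
  ],
)

```text
clock: 4.6
tool_pos: [0.4664, -0.0763, 0.2299]
orientation: [180.0, -0.0, -95.8]
force: [0.4, -0.0, -4.1]
opening: 0.0332
gripper_force: 30.0
```

Run:
```python
from h import *
for n in("scene","top"):
    im,d,W=cloud(n); np.savez(f"{n}1.npz",im=im,d=d,W=W)
    c=im[200:400,160:420] if n=="scene" else im[190:320,150:350]
    k=3 if n=="scene" else 4
    cv2.imwrite(f"pics/{n}1.png",cv2.resize(c,None,fx=k-.0,fy=k-.0,interpolation=2)[:600,:800])
o=get_obs(); print(o["tool_pos"],o["orientation"],o["opening"],o["clock"])
```

```text
[ 0.46646933 -0.07699942  0.22992117] [ 1.79953678e+02 -8.42128860e-03 -9.58588262e+01] 0.03332499732265252 4.7
```

View pics/scene1.png

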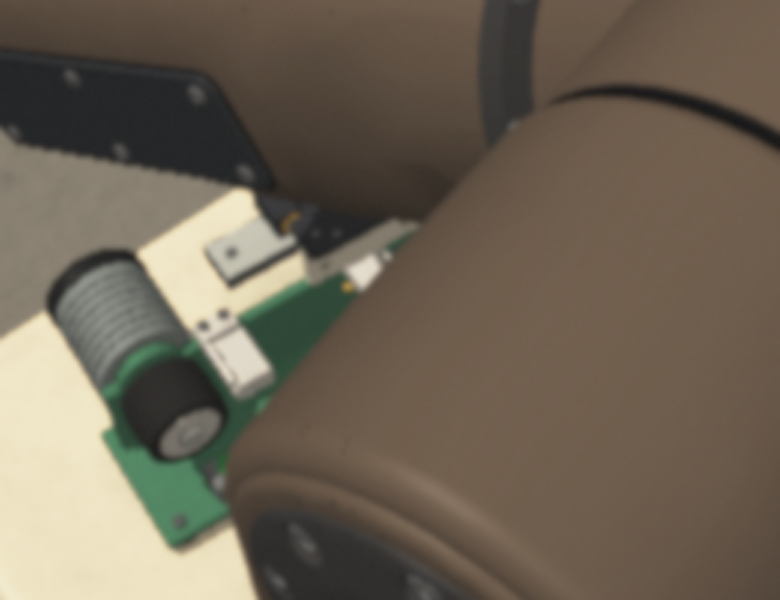

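The scene view shows bracket A at crop (235,350) with its front lip. It also shows the base's front +y corner at (178,545) and the platen held over the rear of the grinder. I'll take enlarged crops to read the lips and base corners.

Run:
```python
import cv2,numpy as np
a=np.load("scene1.npz")["im"][290:390,190:256]; b=np.load("top0.npz")["im"][225:325,160:316]
b=b[10:80]
A=cv2.resize(a,None,fx=4.5,fy=4.5,interpolation=cv2.INTER_CUBIC)
B=cv2.resize(b,None,fx=5,fy=5,interpolation=cv2.INTER_CUBIC)[:, :]
t=np.load("top1.npz")["im"][225:305,160:316]
cv2.imwrite("pics/z1.png",cv2.convertScaleAbs(B,alpha=1.4)); 
C=cv2.resize(t,None,fx=4,fy=4,interpolation=cv2.INTER_CUBIC)
h=max(A.shape[0],C.shape[0]); 
D=np.zeros((600,800,3),np.uint8); D[:250]=0
B2=cv2.resize(B,(624,280)); D[:280,:624]=cv2.convertScaleAbs(B2,alpha=1.4); D[280:600,:500]=cv2.resize(C,(500,320)) ; D[280:600,505:505+211]=cv2.resize(A,(211,320))
cv2.imwrite("pics/z2.png",D)
```

```text
(no output)
```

View pics/z2.png

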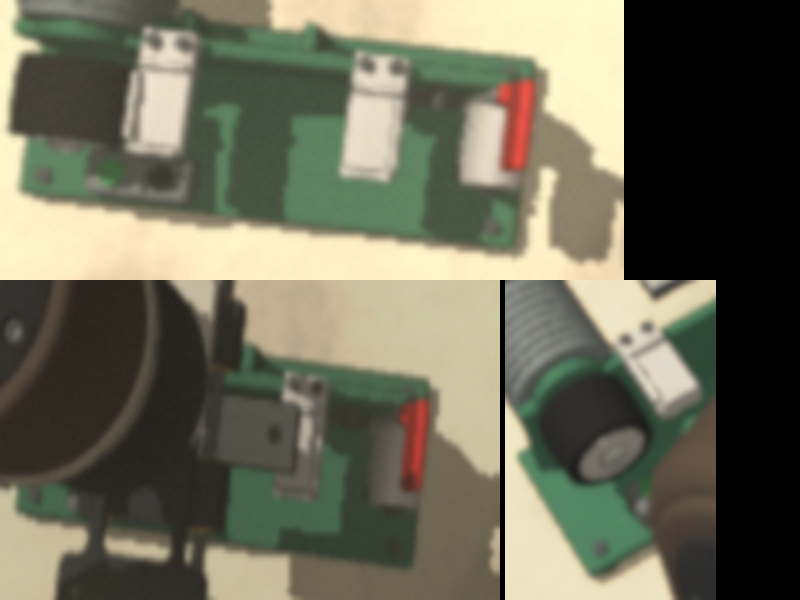

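The enlarged crops show both brackets in the top view, with the back lip lines at about crop (165,65) and (380,91). The front ends are at about (155,155) and (370,180). In the lower crop the held platen's −y end is at about (297,440) and its screw at (275,435).

Run:
```python
from h import *
f=np.load("top0.npz"); V=cv2.cvtColor(f["im"],cv2.COLOR_BGR2HSV)[...,2].astype(int)
for r in (255,260,265): print("A",r,V[r,186:214].tolist())
for r in (262,267,272): print("B",r,V[r,242:268].tolist())
for c in (198,201,204): print("Av",c,V[238:280,c].tolist())
for c in (250,253,256): print("Bv",c,V[244:286,c].tolist())
f=np.load("top1.npz"); V=cv2.cvtColor(f["im"],cv2.COLOR_BGR2HSV)[...,2].astype(int)
for r in (258,262,266,270): print("P",r,V[r,228:262].tolist(),f["W"][r,240:252:3,2].round(3))
```

```text
A 255 [44, 45, 43, 43, 43, 48, 90, 133, 116, 110, 151, 170, 172, 170, 170, 169, 169, 168, 168, 166, 154, 114, 74, 61, 57, 57, 56, 58]
A 260 [44, 43, 44, 42, 47, 84, 130, 121, 100, 117, 154, 169, 169, 168, 169, 168, 169, 169, 168, 161, 126, 85, 63, 58, 57, 59, 58, 59]
A 265 [45, 43, 43, 45, 70, 115, 127, 106, 110, 149, 167, 168, 167, 166, 167, 166, 168, 168, 162, 136, 96, 67, 59, 58, 59, 58, 60, 62]
B 262 [59, 60, 59, 61, 88, 141, 166, 170, 170, 169, 167, 166, 167, 167, 166, 160, 146, 139, 113, 77, 61, 60, 60, 59, 59, 58]
B 267 [92, 93, 93, 98, 121, 155, 167, 169, 169, 167, 166, 166, 166, 165, 161, 151, 149, 138, 105, 92, 88, 77, 69, 65, 63, 61]
B 272 [93, 92, 95, 109, 147, 165, 168, 168, 166, 165, 165, 164, 163, 164, 160, 149, 140, 106, 92, 93, 94, 95, 95, 94, 93, 86]
Av 198 [54, 54, 55, 69, 96, 95, 83, 77, 91, 125, 154, 155, 150, 130, 128, 157, 170, 172, 171, 171, 171, 170, 169, 169, 169, 169, 168, 167, 168, 166, 166, 164, 152, 133, 130, 99, 67, 59, 55, 49, 45, 45]
Av 201 [53, 52, 55, 62, 95, 145, 154, 151, 154, 163, 168, 167, 159, 151, 131, 152, 167, 169, 170, 170, 169, 169, 168, 1
[... 919 characters left out ...]
 93]
P 258 [63, 76, 83, 83, 82, 83, 83, 84, 84, 83, 84, 85, 85, 85, 86, 86, 87, 86, 86, 87, 86, 87, 86, 85, 75, 80, 117, 132, 119, 103, 97, 97, 94, 80] [0.221 0.222 0.223 0.223]
P 262 [71, 79, 84, 84, 84, 85, 85, 84, 85, 85, 85, 84, 84, 85, 83, 74, 65, 58, 61, 71, 81, 86, 85, 82, 79, 118, 164, 181, 173, 134, 99, 97, 91, 74] [0.223 0.221 0.222 0.225]
P 266 [76, 81, 82, 83, 83, 83, 84, 84, 84, 83, 83, 83, 83, 83, 83, 82, 80, 78, 79, 83, 85, 85, 83, 72, 90, 142, 168, 167, 133, 107, 116, 133, 106, 93] [0.222 0.223 0.221 0.225]
P 270 [56, 59, 62, 64, 69, 73, 75, 76, 79, 79, 80, 80, 80, 82, 84, 82, 83, 85, 84, 85, 86, 85, 81, 68, 75, 93, 101, 102, 99, 94, 97, 92, 94, 100] [0.22  0.222 0.222 0.224]
```

Run:
```python
from h import *
c=camera_model("top"); M=np.linalg.inv(c["world_to_cam"])
def ray(u,v,z):
    d=M[:3,:3]@np.array([(u-c["cx"])/c["fx"],(v-c["cy"])/c["fy"],1]); o=M[:3,3]
    return ((o+d*(z-o[2])/d[2])*1000)[:2]
sA=ray(206.0,260,.106); sB=ray(246.1,267,.106); yh=sA-sB; 
cA=ray(201,252.8,.106); cB=ray(253,258.8,.106); print("crease dir deg",np.degrees(np.arctan2(-(cA-cB)[0],(cA-cB)[1])))
fA=ray(201,270.5,.112); fB=ray(253,276.5,.112); print("front",np.degrees(np.arctan2(-(fA-fB)[0],(fA-fB)[1])))
for ang in(-5.9,-6.3):
    t=np.radians(ang); xh=np.array([np.cos(t),np.sin(t)]); yh=np.array([-np.sin(t),np.cos(t)])
    print(ang,"inner gap (86)",(sA-sB)@yh,"y seat",((sA+sB)/2)@yh, "A lip crease rel",(ray(195,260,.106)-sA)@yh,"(24.5)")
    cx=np.mean([p@xh for p in(cA,cB)]); fx=np.mean([p@xh for p in(fA,fB)]); print("back",cx,"front",fx,"gap",cx-fx)
    for xs in (cx-19.5,(cx+fx)/2): print("seat",xs*xh+((sA+sB)/2)@yh*yh)
    T=np.array([466.5,-77.0]); e=ray(250.7,264,.222); print("platen end rel TCP along y",(e-T)@yh,"x",(e-T)@xh)
```

```text
crease dir deg -6.100195798701897
front -6.073230193280028
-5.9 inner gap (86) 87.222136388936 y seat -21.301254078244714 A lip crease rel 23.385198781683645 (24.5)
back 491.70580542632746 front 453.7971351203971 gap 37.90867030593034
seat [467.51483497 -69.72765007]
seat [468.05760933 -69.78374034]
platen end rel TCP along y -62.090460123091084 x -0.6280129132091041
-6.3 inner gap (86) 87.25722110004146 y seat -17.984107155666365 A lip crease rel 23.36631767813884 (24.5)
back 491.84096824674367 front 453.9770682886706 gap 37.86389995807309
seat [467.51500649 -69.70751108]
seat [468.07962603 -69.76984566]
platen end rel TCP along y -62.09333134399376 x -0.19452794483790545
```

play_rows(
  deltas=[
    [0.0015, 0.0085, -0.03, 0, 0, -0.0013],
    [0, 0, -0.04, 0, 0, 0],
    [0, 0, -0.025, 0, 0, 0],
    [0, 0, -0.011, 0, 0, 0],
    [0, 0, 0, 0, 0, 0],
    [0, 0, 0, 0, 0, 0],
  ],
)

```text
clock: 5.3
tool_pos: [0.4686, -0.0701, 0.1462]
orientation: [-179.9, -0.0, -96.1]
force: [-0.7, 0.0, -3.9]
opening: 0.0335
gripper_force: 30.0
```

Run:
```python
from h import *
im,d,W=cloud("top"); np.savez("top2.npz",im=im,d=d,W=W)
im2,_,W2=cloud("scene"); np.savez("scene2.npz",im=im2,W=W2)
o=get_obs(); print(o["tool_pos"],o["orientation"],o["force"],o["clock"])
V=im.max(2)
print(V[258:276:4,236:266].tolist())
D=np.zeros((600,800,3),np.uint8); D[:,:400]=cv2.resize(im[230:305,220:270],(400,600),interpolation=2); D[:,400:]=cv2.resize(im2[270:360,200:260],(400,600),interpolation=2)
cv2.imwrite("pics/s2.png",cv2.convertScaleAbs(D,alpha=1.3))
```

```text
[ 0.46881446 -0.06981871  0.14659736] [-1.79888410e+02  2.59651981e-02 -9.60733161e+01] [ 0.25141398  0.40157744 -2.98970904] 5.4
[[78, 79, 77, 76, 75, 77, 77, 74, 70, 67, 63, 65, 72, 75, 77, 79, 81, 83, 83, 84, 88, 92, 93, 95, 94, 77, 61, 54, 54, 54], [83, 82, 82, 82, 82, 83, 83, 84, 84, 83, 85, 84, 85, 84, 84, 85, 86, 83, 74, 68, 87, 95, 91, 96, 88, 72, 65, 62, 62, 62], [84, 84, 83, 83, 84, 82, 84, 83, 83, 80, 69, 58, 53, 57, 68, 81, 85, 82, 69, 73, 90, 96, 95, 93, 77, 66, 63, 63, 64, 65], [82, 81, 82, 81, 82, 82, 82, 82, 84, 82, 82, 82, 84, 84, 83, 85, 81, 72, 69, 88, 97, 91, 95, 87, 71, 64, 63, 65, 73, 79], [61, 75, 83, 83, 82, 80, 76, 75, 77, 72, 70, 74, 75, 75, 73, 74, 71, 68, 79, 94, 96, 96, 94, 77, 65, 63, 63, 63, 63, 62]]
```

View pics/s2.png

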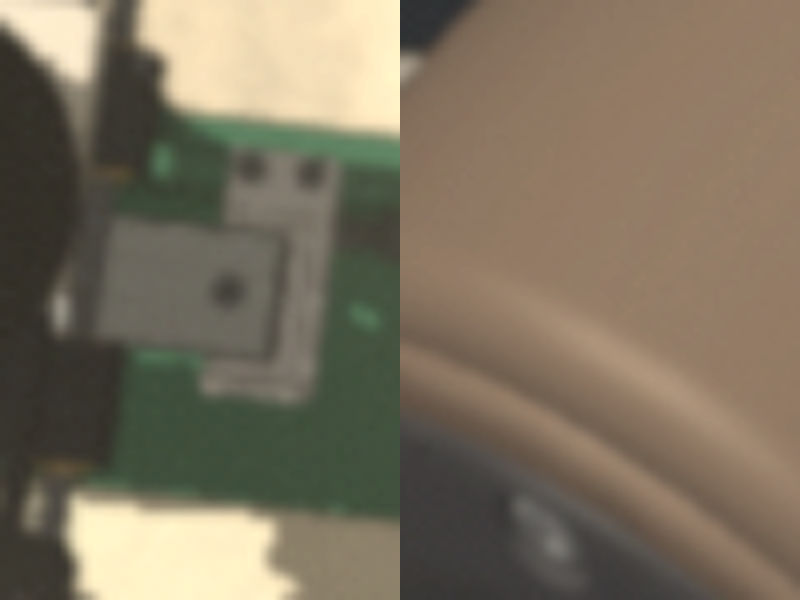

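The top view shows the platen just above bracket B. Its end edge is at about pixel (253.5,266), and its sides are at about v=258 (back) and v=274 (front) at u=242. The bracket's end lip shows beyond it, and the arm blocks the scene view.

Run:
```python
from h import *
f=np.load("top2.npz"); im=f["im"]; V=im.max(2).astype(int)
for u in(240,243,246,250): print(u,V[252:280,u].tolist())
c=camera_model("top"); M=np.linalg.inv(c["world_to_cam"])
def ray(u,v,z):
    d=M[:3,:3]@np.array([(u-c["cx"])/c["fx"],(v-c["cy"])/c["fy"],1]); o=M[:3,3]
    return ((o+d*(z-o[2])/d[2])*1000)[:2]
t=np.radians(-6.1); xh=np.array([np.cos(t),np.sin(t)]); yh=np.array([-np.sin(t),np.cos(t)]); S=np.array([467.7,-69.7])
print("end (-65)",(ray(253.5,266,.1386)-S)@yh)
print("back/front at 243",[(ray(243,v,.1386)-S)@xh for v in (256,257,258,259,272,273,274,275)])
```

```text
240 [64, 53, 52, 57, 57, 60, 75, 84, 84, 84, 82, 82, 82, 84, 84, 83, 83, 84, 82, 81, 79, 72, 82, 73, 63, 60, 60, 61]
243 [58, 54, 54, 56, 57, 61, 74, 82, 84, 83, 84, 83, 84, 83, 83, 83, 83, 82, 82, 83, 80, 71, 75, 72, 64, 62, 61, 60]
246 [59, 56, 54, 55, 60, 61, 63, 77, 84, 85, 85, 82, 81, 72, 69, 72, 78, 83, 82, 82, 81, 75, 70, 83, 87, 94, 98, 76]
250 [76, 92, 98, 94, 91, 88, 77, 81, 86, 85, 84, 83, 78, 71, 68, 73, 79, 83, 83, 83, 83, 79, 73, 86, 92, 84, 86, 73]
end (-65) -63.628255224682626
back/front at 243 [np.float64(19.970187827504315), np.float64(17.901992457373723), np.float64(15.834892892133782), np.float64(13.76888826111943), np.float64(-12.98992740719291), np.float64(-15.040693864702922), np.float64(-17.090378337987794), np.float64(-19.138981683103975)]
```

play_rows(
  deltas=[
    [-0.0012, -0.0012, -0.006, 0, 0, 0],
    [0, 0, -0.005, 0, 0, 0],
    [0, 0, -0.004, 0, 0, 0],
    [0, 0, -0.004, 0, 0, 0],
    [0, 0, -0.003, 0, 0, 0],
    [0, 0, 0, 0, 0, 0],
    [0, 0, 0, 0, 0, 0],
  ],
)

```text
clock: 6.1
tool_pos: [0.467, -0.0707, 0.1282]
orientation: [180.0, -0.0, -96.0]
force: [-4.0, 0.9, 4.6]
opening: 0.0339
gripper_force: 30.0
```

play_rows(
  deltas=[
    [-0.0008, 0, 0, 0, 0, 0],
    [0, 0, -0.001, 0, 0, 0],
    [0, 0, 0, 0, 0, 0],
  ],
)

```text
clock: 6.4
tool_pos: [0.467, -0.0707, 0.1282]
orientation: [-179.9, -0.0, -96.0]
force: [-4.6, 2.3, 11.8]
opening: 0.0336
gripper_force: 30.0
```

play_rows(
  deltas=[
    [0, 0, 0, 0, 0, 0],
    [0, 0, 0, 0, 0, 0],
    [0, 0, 0, 0, 0, 0],
    [0, 0, 0, 0, 0, 0],
    [0, 0, 0, 0, 0, 0],
  ],
  gripper=0,
)

```text
clock: 6.9
tool_pos: [0.4663, -0.0707, 0.1269]
orientation: [180.0, -0.0, -96.1]
force: [0.3, -0.6, -0.6]
opening: 0.0437
gripper_force: 0.0
```

play_rows(
  deltas=[
    [0, 0, 0.02, 0, 0, 0],
    [0, 0, 0.04, 0, 0, 0],
    [0, 0, 0.05, 0, 0, 0],
    [0, -0.02, 0.05, 0, 0, 0],
    [-0.003, -0.05, 0.01, 0, 0, 0],
    [-0.004, -0.06, 0, 0, 0, 0],
    [-0.003, -0.06, 0, 0, 0, 0],
    [-0.003, -0.04, 0, 0, 0, 0],
    [0, 0, 0, 0, 0, 0],
    [0, 0, 0, 0, 0, 0],
  ],
  gripper=-1,
)

```text
clock: 7.9
tool_pos: [0.4556, -0.2553, 0.2626]
orientation: [180.0, 0.0, -96.2]
force: [0.3, 0.6, 0.0]
opening: 0.0004
gripper_force: 0.0
```

Run:
```python
from h import *
im,d,W=cloud("top"); np.savez("top3.npz",im=im,d=d,W=W)
im2,_,W2=cloud("scene")
o=get_obs(); print(o["tool_pos"],o["orientation"],o["force"],o["opening"],o["clock"])
D=np.zeros((600,800,3),np.uint8); D[:300]=cv2.resize(im[225:305,155:315],(800,400),interpolation=2)[:300]; D[300:,:400]=cv2.resize(im2[270:390,190:350],(400,300),interpolation=2)
D[300:,400:]=cv2.resize(im[235:295,180:260],(400,300),interpolation=2)
cv2.imwrite("pics/s3.png",D)
```

```text
[ 0.45594938 -0.25420453  0.26292923] [ 1.79990713e+02  8.74162896e-03 -9.60546632e+01] [ 0.51681257  0.69336211 -0.97128894] 0.00032757732107943746 8.0
```

View pics/s3.png

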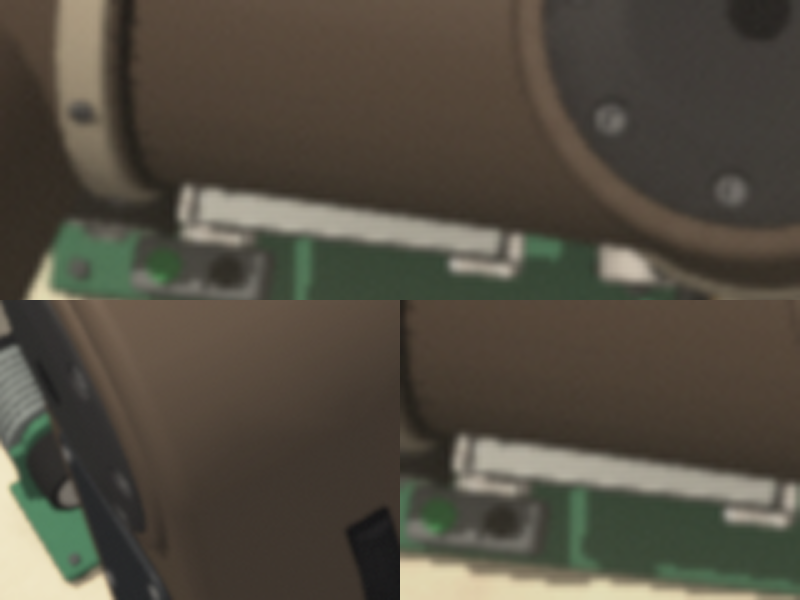

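The platen's front edge lies from about crop (195,205) to (500,240), between the two end lips. The arm covers its back half. I'll check that its height is even along its length.

Run:
```python
from h import *
f=np.load("top3.npz"); W=f["W"]
for u in range(198,256,6):
    v=int(round(266.5+(u-198)*7/55)); print(u,v,[W[v+k,u,2].round(4) for k in(-1,0,1,2)])
A=np.array([W[int(round(266.5+(u-198)*7/55))+k,u] for u in range(198,254) for k in(-1,0)])
A=A[abs(A[:,2]-.12)<.012]
print(len(A),A[:,2].mean(),np.polyfit(A[:,1],A[:,2],1), [A[s,2].mean() for s in (A[:,1]>-.05,A[:,1]<-.09)])
```

```text
198 266 [np.float64(0.12), np.float64(1.1583), np.float64(0.1222), np.float64(0.1219)]
204 267 [np.float64(0.122), np.float64(0.1239), np.float64(0.1202), np.float64(0.1201)]
210 268 [np.float64(0.1245), np.float64(0.1194), np.float64(0.1208), np.float64(0.1219)]
216 269 [np.float64(0.1172), np.float64(0.1205), np.float64(0.1209), np.float64(0.1212)]
222 270 [np.float64(0.1208), np.float64(0.1207), np.float64(0.1221), np.float64(0.1191)]
228 270 [np.float64(0.122), np.float64(0.1194), np.float64(0.1201), np.float64(0.1206)]
234 271 [np.float64(0.1214), np.float64(0.1243), np.float64(0.1199), np.float64(0.1226)]
240 272 [np.float64(0.1235), np.float64(0.1239), np.float64(0.1179), np.float64(0.121)]
246 273 [np.float64(0.1227), np.float64(0.1232), np.float64(0.1203), np.float64(0.1185)]
252 273 [np.float64(0.1233), np.float64(0.1209), np.float64(0.1224), np.float64(0.1163)]
111 0.12101560199562676 [-0.00883612  0.12037383] [np.float64(0.12075983414789589), np.float64(0.12146785247611613)]
```

The platen sits level with its top at about 0.121 m (0.120 expected), so it is home. Now I'll go down outside the paddle.

play_rows(
  deltas=[
    [0, 0, -0.03, 0, 0, 0],
    [0, 0, -0.04, 0, 0, 0],
    [0, 0, -0.03, 0, 0, 0],
    [0, 0, -0.0175, 0, 0, 0],
    [0.0013, 0.0125, 0, 0, 0, 0],
    [0.0013, 0.0125, 0, 0, 0, 0],
    [0.0008, 0.0075, 0, 0, 0, 0],
    [0.0008, 0.0075, 0, 0, 0, 0],
    [0, 0, 0, 0, 0, 0],
  ],
)

```text
clock: 8.9
tool_pos: [0.4603, -0.2226, 0.1708]
orientation: [-179.8, -0.1, -96.0]
force: [-0.9, -5.8, 3.0]
opening: 0.0003
gripper_force: 3.0
```

play_rows(
  deltas=[
    [0.0008, 0.008, 0, 0, 0, 0],
    [0.0008, 0.008, 0, 0, 0, 0],
    [0.0008, 0.008, 0, 0, 0, 0],
    [0.0008, 0.008, 0, 0, 0, 0],
    [0.0008, 0.008, 0, 0, 0, 0],
    [0.0008, 0.008, 0, 0, 0, 0],
    [0, 0, 0, 0, 0, 0],
  ],
)

```text
clock: 9.6
tool_pos: [0.4643, -0.1851, 0.1711]
orientation: [-179.8, -0.1, -96.0]
force: [0.1, -9.7, 4.5]
opening: 0.0007
gripper_force: 5.0
```

play_rows(
  deltas=[
    [0.0008, 0.008, 0, 0, 0, 0],
    [0.0008, 0.008, 0, 0, 0, 0],
    [0.0004, 0.004, 0, 0, 0, 0],
    [0, 0, 0, 0, 0, 0],
  ],
)

```text
clock: 10.0
tool_pos: [0.4655, -0.1694, 0.1701]
orientation: [-179.9, -0.1, -96.0]
force: [1.9, -13.1, -3.8]
opening: 0.0005
gripper_force: 5.8
```

play_rows(
  deltas=[
    [0.0003, 0.003, 0, 0, 0, 0],
    [0, 0, 0, 0, 0, 0],
  ],
)

```text
clock: 10.2
tool_pos: [0.4655, -0.1676, 0.17]
orientation: [-179.9, -0.2, -96.0]
force: [2.3, -15.2, -5.0]
opening: 0.0002
gripper_force: 6.8
```

play_rows(
  deltas=[
    [0.0003, 0.0025, 0, 0, 0, 0],
    [0, 0, 0, 0, 0, 0],
  ],
)

```text
clock: 10.4
tool_pos: [0.4655, -0.1671, 0.17]
orientation: [-179.9, -0.3, -96.0]
force: [2.4, -25.7, -7.9]
opening: 0.0005
gripper_force: 11.4
```

play_rows(
  deltas=[
    [0.0003, 0.0025, 0, 0, 0, 0],
    [0, 0, 0, 0, 0, 0],
  ],
)

```text
clock: 10.6
tool_pos: [0.4655, -0.1667, 0.17]
orientation: [-180.0, -0.5, -96.0]
force: [4.3, -36.3, -10.7]
opening: 0.0
gripper_force: 16.0
```

The force rises steeply with almost no travel, so the lever is on its stop. I'll ease to about 28 N and check the scene.

play_rows(
  deltas=[
    [-0.0001, -0.0015, 0, 0, 0, 0],
    [0, 0, 0, 0, 0, 0],
    [0, 0, 0, 0, 0, 0],
    [0, 0, 0, 0, 0, 0],
    [0, 0, 0, 0, 0, 0],
  ],
)

```text
clock: 11.1
tool_pos: [0.4655, -0.167, 0.17]
orientation: [-180.0, -0.4, -96.0]
force: [3.9, -29.1, -9.0]
opening: 0.0002
gripper_force: 13.0
```

Run:
```python
from h import *
im,d,W=cloud("top"); o=get_obs(); print(o["tool_pos"],o["force"],o["clock"])
D=cv2.resize(im[190:320,150:350],(800,520),interpolation=2); cv2.imwrite("pics/s4.png",D)
hsv=cv2.cvtColor(im,cv2.COLOR_BGR2HSV); m=((hsv[...,0]<8)|(hsv[...,0]>172))&(hsv[...,1]>110); m[:,320:]=0;m[:225]=0;m[310:]=0
print("red",m.sum(),W[m].mean(0) if m.sum() else "")
for n,b in(("cork",(345,402,270,312)),):
    p=W[b[2]:b[3],b[0]:b[1]].reshape(-1,3); p=p[(p[:,2]>.02)&(p[:,2]<.05)]; print(n,len(p),p.mean(0).round(4))
f=np.load("top0.npz")["W"][270:312,345:402].reshape(-1,3); f=f[(f[:,2]>.02)&(f[:,2]<.05)]; print("before",len(f),f.mean(0).round(4))
```

```text
[ 0.46554912 -0.16695822  0.17003817] [  3.84064754 -30.15205114  -8.77145903] 11.15
red 0 
cork 1105 [ 0.4164 -0.3916  0.0343]
before 1109 [ 0.4162 -0.3915  0.0342]
```

View pics/s4.png

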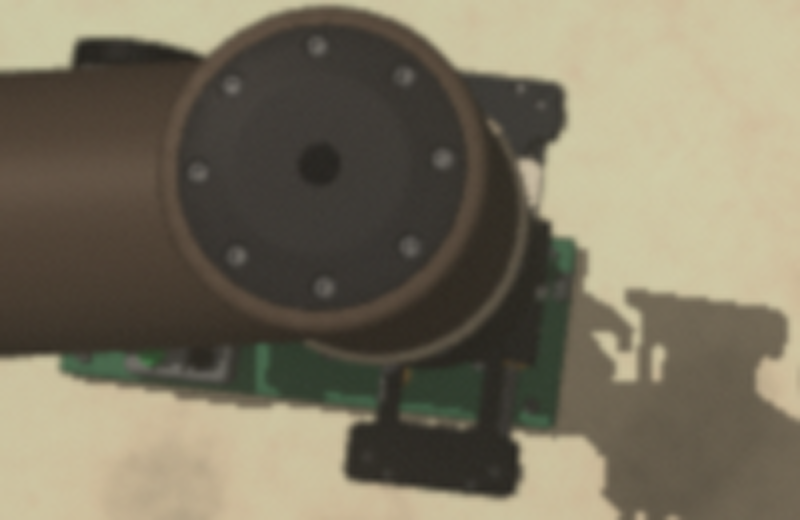

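The arm hides the paddle and platen, but nothing has moved near the platen since its check. The force shows a hard stop at the position the geometry predicts. The cork block has not moved. Handing in.

```bash
python3 -c "
from plant import *
print(close_job()); print(get_obs()['force'])"
```

```text
the job is handed in; nothing more can be done
None
the job is handed in; nothing more can be done
```

I handed the job in at about 11 s of the 59 s. The platen was laid level across both brackets and released. The lever was held at about 30 N, where the force says it is against its stop; the arm hid the paddle and platen from the cameras in the last view. The cork block had not moved, and I did not re-measure the tin and jar.

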